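# Set the bench prop to its length ring and clamp it

### The job

The telescopic prop for this bench lies in its timber blocks. With the cam lever still open, push the sliding leg up the pole by its hand grip until the edge of its collar meets the rubber ring, hold it there against its own weight, and squeeze the lever fully shut against the grip. Finish while still holding: fingers gripping the hand grip and the closed lever together, leg still at the ring, and leave the cups, plate, spoon, ladle and rack undisturbed.

Things in the scene. Friction and masses are not known exactly. Their poses are not given: they have to be found in the camera images.
- prop: Fixed timber batten (480 x 90 x 18 mm) with two notched blocks that carry the prop's 16 mm square aluminium pole. Origin on the bench under the pole, whose axis is 105 mm above it there. x: level, along the pole to its raised head (square steel plate); z up; +y: side of the grip's finger stops, -y: side of the cam lever. The pole climbs 12 degrees (0.209 rad) towards +x.
- leg (a joint): Slide of the leg (grey 21 mm square sleeve with rubber foot, black collar, grip and lever; about 0.7 kg in all) on the pole, m: 0 = run out at its lower stop, where it starts; grows up the pole to a stop at 0.16. With the lever open it runs back down by itself when not held (about 1.5 N along the pole).
- grip (a point): Black ribbed hand grip fixed on the leg, 56 mm long, 24 wide, 26 tall. Origin at its middle, on the pole axis; x up the pole, +y to the finger stops: two plates 6 mm thick, 32 tall, at x = -25 and +25 mm on the +y side, out to 28 mm from the axis. One finger fits between them (44 mm free) and can push the leg up by the upper one; the other goes outside the lever on the -y side.
- collar_edge (a point): Upper edge (mouth) of the black clamp collar at the leg's top, on the pole axis, 62 mm up the pole from the grip's middle. The collar is 34 x 34 mm and 33 mm long.
- mark_edge (a point): The length mark: a black rubber ring round the pole, 20 mm square outside, 4 mm wide. This point: its lower edge, facing the collar, on the pole axis; x up the pole. At the start it is 50 to 120 mm up the pole from the collar edge, which belongs here. The ring does not stop the leg.
- lever (a joint): Aluminium cam lever, rad: 0 = shut along the grip's -y side (stop), grows swinging out; starts at 0.34 to 0.46, stays where left. Pivot on the collar, about the grip's z at x = +38, y = -19 mm of the grip; paddle 6 mm thick, 20 tall, at pole height. Shut, its outer face is 22 mm from the axis: grip and lever together 34 mm. About 2 N on the paddle swings it, up to 10 N the last 15 degrees, where its cam bites on the pole.
- lever_tip (a point): Free end of the lever's paddle, 66 mm from its pivot, at half height.
- rack (a joint): Turn of the round white plastic rack (330 mm across) on its turntable at the left, rad; it starts at 0 and should stay.
- cup1: In the rack: white ceramic cup stood upside down, 82 mm tall, 78 mm across at the rim below; origin at the centre of its underside
- cup2: In the rack: white ceramic cup stood upside down, 82 mm tall, 78 mm across at the rim below; origin at the centre of its underside
- cup3: In the rack: white ceramic cup stood upside down, 82 mm tall, 78 mm across at the rim below; origin at the centre of its underside
- cup4: On the bench on the finger-stop side of the prop: white ceramic cup stood upside down, 82 mm tall, 78 mm across at the rim below; origin at the centre of its underside
- plate: Green melamine plate, 152 mm across, 18 mm tall, flat in the rack; origin at the centre of its underside.
- spoon: Steel tablespoon, 188 mm long, lying on the bench on the lever side of the prop; bowl 42 mm across, handle along -x; origin under the bowl.
- ladle: Short aluminium ladle lying on the bench on the finger-stop side of the prop, bowl 84 mm across and 34 mm tall, handle 215 mm long along -x; origin under the bowl's centre.

How it is judged (in metres and radians):
On the way, in this order (a step that is already met when the one before it is completed fails the run):
1. the leg is held with its collar edge at the ring (within 5 mm) while the lever is still open (x of collar_edge in the frame of mark_edge between -0.005 and 0.005 m and value of joint lever above 0.15 rad and contact force between the fingers and leg above 0.3 N), for 0.2 s.
2. the lever is squeezed shut with the leg at the ring, one finger on the lever and one on the grip (x of collar_edge in the frame of mark_edge between -0.005 and 0.005 m and value of joint lever below 0.06 rad and contact force between the fingers and lever above 3 N and contact force between the fingers and leg_c0 above 3 N), for 0.2 s.
At the end, for the whole second after the job is handed in: The collar edge is within 5 mm of the ring's lower edge and at rest, the lever is within 0.06 rad of fully shut, and the fingers still press on the lever and on the hand grip with more than 3 N each (all of step 2 and velocity of joint leg between -0.01 and 0.01 m/s); the arm keeps its last pose, push and grip.
It fails at once if the lever was shut (below 0.15 rad) with the collar edge more than 10 mm from the ring (value of joint lever below 0.15 rad and (x of collar_edge in the frame of mark_edge above 0.01 m or x of collar_edge in the frame of mark_edge below -0.01 m)).
It fails at once if a cup, the plate, the spoon or the ladle was moved by more than 30 mm (distance of any of cup1, cup2, cup3, cup4, plate, spoon, ladle from where it was at the start of the episode above 0.03 m).
It fails at once if the rack was turned by more than 0.15 rad (value of joint rack above 0.15 rad or value of joint rack below -0.15 rad).
It also fails if it takes over 32 s, if anything falls off the work surface, if the arm or the gripper's body presses on something with over 40 N, if the wrist force passes 120 N, or if a joint passes its speed limit or range.

### The arm

A 6-joint arm with a two-finger parallel gripper is mounted at the origin on the work surface. World frame = base frame: x ahead of the robot, y to its left, z up, the work surface at z = 0. Lengths are in mm, angles in rad, forces in N, time in s.
With the tool pointing down it reaches from about 300 to 775 mm from the base axis. Payload 14.6 kg.
Tool frame: the origin (TCP) lies at the very end of the fingers, on their centre line; the grasp point (between the pads) lies 19 mm behind it; z points along the fingers, y is the line along which they close (so a half turn about z gives the same grasp; the last joint's range is limited). The gripper opens to 94 mm and grips with 3 to 60 N. Pads are 16 mm wide; open, the fingers measure 119 mm over their backs; the gripper's body (75 mm by 177 mm) begins 78 mm behind the grasp point.
Start: joints at [1.112, 0.3, 1.521, -0, 1.321, -0.067], TCP at [210.015, 508.313, 174.246] pointing down, gripper open.
Joint ranges: [-3.03, 3.03], [-0.79, 2.21], [0.23, 2.52], [-1.04, 4.18], [0, 3.07], [-2.55, 2.55]. Speed limits (rad/s): [2.22, 2.22, 2.57, 3.14, 3.14, 3.14].

### API

Orientations are given as [roll, pitch, yaw] about the fixed x, y, z axes, in that order (R = Rz(yaw) Ry(pitch) Rx(roll)).
In Python, from cell import manip, camera, get_calibration gives the robot as it stands.
- The arm moves only by the tool arm_command, never from a script. Its argument "targets" is a list of rows, each an object of numbers: "hand": the opening, from -1 (shut) to 1 (fully open), so that 0 is half open; "x", "y", "z": the shift along the tool's x, y, z in m; "yaw": the turn about the tool's z in rad. In form: [{"hand": .., "x": .., "y": .., "z": .., "yaw": ..}, ...]. A call has 1 to 10 rows; each row shifts and turns the commanded pose from where the row before left it, along the tool's axes as they then stand; what a row does not reach is not made up. A row lasts 1/10 s, in which the tool goes at most 50 mm and 8.59 degrees, less where a joint would pass 70% of its speed; a pose out of reach is approached as far as the arm can. A call is refused whole if a number of a shift passes 0.05 or a number of a turn 0.15, either way. A call with a gripper value outside its range is refused whole. The fingers move at their own pace and stop on an object; "newtons" is the grip in N (left out, the last holds). Time passes only in rows, so rows that do not move let the fingers close. It gives the time, the measured TCP pose, the force, the opening and the grip force at its end, in the units of the state.
- manip.read_state(): the state, without advancing time (a new reading comes with each control period).
- camera(name): name is "side" or "top"; returns the picture (400x640x3 uint8, red, green, blue); there is no depth.
- get_calibration(name): a dict with "K" (3x3 intrinsics, pixels), "cam_to_world" (4x4, takes a point from camera to world coordinates). Camera axes: x right, y up, looking along -z (the intrinsics and any distortion apply to the point x, -y, -z); pixel columns grow to the right and rows downward; lengths in mm; the calibration is good to about 2 mm. A picture is of the moment at which its call begins. get_calibration takes no time and is no camera call.
- manip.sign_off(): hands the job in; it is judged then, once.
The state is a dict: "clock": time; "joints": joint angles; "qd": joint speeds; "effort": joint torques, N m; "eef_pos": TCP position; "eef_rot": TCP orientation; "wrist_force": force on the tool from outside, world axes, zero at the start; "moment": the same for the moment, N m; "finger_gap": finger opening in mm; "finger_force": force on a finger pad.
Only numpy, scipy, OpenCV 4.12 (cv2) and the standard library are available. Lean on these libraries where they do the work, as an engineer would, in place of code of your own. Each camera call takes 0.05 s, during which the arm holds its last target. There are 200 camera calls.

## Working session

There is one attempt and no reset: what is moved stays moved. The work goes in short steps, Python scripts to look and compute and a tool call to move; the robot and the scene stay as the last step left them, time stands still between calls to the robot, and variables do not carry over. Pictures are saved under pics/ and viewed, at most 10 in all, crops included, and the job is handed in when it is done.

Besides the shell and the picture viewer there is one more tool, called after "Request:" as name(argument=value, ...) on one line, values as JSON. arm_command: Moves the arm, as the interface text tells. Its arguments: {"type":"object","properties":{"targets":{"type":"array"},"newtons":{"type":"number"}},"required":["targets"]}

```bash
mkdir -p pics; ls; python3 - <<'E'
from cell import manip,camera,get_calibration
import cv2
for n in("side","top"):
    cv2.imwrite(f"pics/{n}0.png",cv2.cvtColor(camera(n),cv2.COLOR_RGB2BGR))
    c=get_calibration(n);print(n,c)
print(manip.read_state())
E
```

```text
pics
side {'K': array([[515.88897627,   0.        , 326.03964262],
       [  0.        , 515.88897627, 208.06481591],
       [  0.        ,   0.        ,   1.        ]]), 'cam_to_world': array([[ 9.75676759e-01,  1.62683322e-01, -1.46931951e-01,
         2.93062496e+02],
       [-2.18445721e-01,  6.65457461e-01, -7.13756145e-01,
        -8.91371743e+02],
       [-1.83392579e-02,  7.28491939e-01,  6.84808854e-01,
         1.13611734e+03],
       [ 0.00000000e+00,  0.00000000e+00,  0.00000000e+00,
         1.00000000e+00]])}
top {'K': array([[406.37633083,   0.        , 306.64142092],
       [  0.        , 406.37633083, 195.70799333],
       [  0.        ,   0.        ,   1.        ]]), 'cam_to_world': array([[ 2.29677009e-02,  9.92057327e-01, -1.23671924e-01,
         3.82170634e+02],
       [-9.99573249e-01,  2.50210371e-02,  1.50754008e-02,
         1.69222120e+02],
       [ 1.80500616e-02,  1.23272899e-01,  9.92208641e-01,
         1.22147524e+03],
       [ 0.00000000e+00,  0.00000000e+00,  0.00000000e+00,
         1.00000000e+00]])}
{'clock': 0.1, 'joints': array([ 1.11237265e+00,  3.00399847e-01,  1.52153109e+00, -6.18839821e-06,
        1.32070001e+00, -6.65942683e-02]), 'qd': array([ 0.00149588, -0.00022543, -0.00156627, -0.00145201,  0.00289319,
        0.00022289]), 'effort': array([ 5.97477924e-05, -5.32649159e+01, -3.53278649e+01,  7.08675664e-02,
        2.35582731e-02, -9.02767397e-05]), 'eef_pos': array([209.91409341, 508.07023481, 173.74657656]), 'eef_rot': array([-3.14055625e+00, -6.31128944e-05,  2.74976475e+00]), 'wrist_force': array([-0.173256  , -0.78235622,  0.56757948]), 'moment': array([ 0.04674057, -0.00025417, -0.0282391 ]), 'finger_force': 0.0, 'finger_gap': 93.73423260200991}
```

View pics/side0.png

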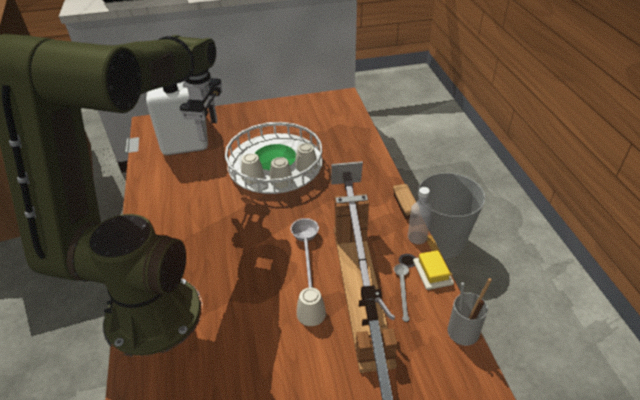

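View pics/top0.png

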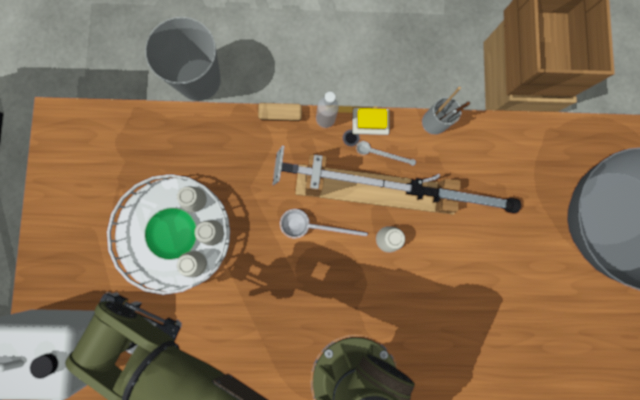

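View crops.

The side view shows the prop running from its head (347,175) to the foot (385,395), with the collar and grip near (372,305) and the lever at (388,310). In the top view the prop runs from its head (280,165) to the foot (513,205), with the collar and grip near (422,187). I'll zoom in on both.

```bash
python3 - <<'E'
import cv2,numpy as np
a=cv2.imread("pics/side0.png")[150:400,320:430];b=cv2.imread("pics/top0.png")[140:220,265:525]
a=cv2.resize(a,None,fx=3,fy=3,interpolation=cv2.INTER_CUBIC)
a=cv2.rotate(a,cv2.ROTATE_90_CLOCKWISE)
b=cv2.resize(b,None,fx=3,fy=3,interpolation=cv2.INTER_CUBIC)
o=np.zeros((a.shape[0]+b.shape[0],780,3),np.uint8);o[:a.shape[0],:a.shape[1]]=a;o[a.shape[0]:]=b
cv2.imwrite("pics/c0.png",o);print(o.shape,a.shape)
E
```

```text
(570, 780, 3) (330, 750, 3)
```

View pics/c0.png

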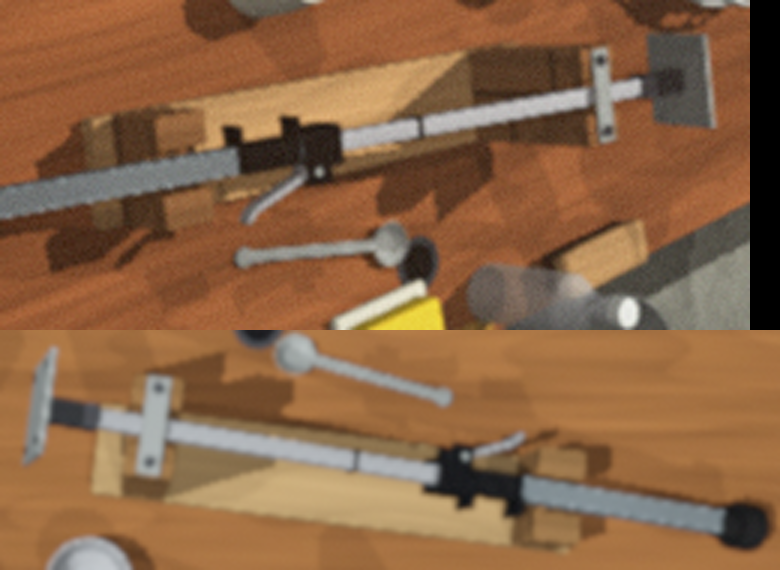

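The crops show, in the side crop, the collar mouth at (342,140) and ring at (421,127). In the top crop they show the mouth at (438,468), ring at (356,460), lower grip end at (523,491) and lever tip at (522,436). Next I'll triangulate these.

```bash
cat > h.py <<'E'
import numpy as np
from cell import get_calibration
def ray(n,px):
    c=get_calibration(n);K=c["K"];T=c["cam_to_world"]
    d=np.array([(px[0]-K[0,2])/K[0,0],-(px[1]-K[1,2])/K[1,1],-1.])
    d=T[:3,:3]@d;return T[:3,3],d/np.linalg.norm(d)
def tri(ps,pt):
    a,u=ray("side",ps);b,v=ray("top",pt)
    s,t=np.linalg.lstsq(np.c_[u,-v],b-a,rcond=None)[0]
    return (a+s*u+b+t*v)/2,np.linalg.norm(a+s*u-b-t*v)
S=lambda x,y:(320+y/3,150+(750-x)/3)
Tp=lambda x,y:(265+x/3,140+(y-330)/3)
def plane(n,p,q):
    o,u=ray(n,p);_,v=ray(n,q);m=np.cross(u,v);return o,m/np.linalg.norm(m)
E
python3 - <<'E'
from h import *
import cv2
pp={"mouth":((342,140),(438,468)),"ring":((421,127),(356,460)),"levertip":((247,217),(522,436)),"pivot":((319,172),(466,456)),"gripend":((240,158),(523,491))}
P={}
for k,(s,t) in pp.items():
    P[k],e=tri(S(*s),Tp(*t));print(k,P[k].round(1),round(e,1))
# pole centreline from mask
L={}
for n,r in(("side",(372,345,580,110)),("top",(180,428,425,470))):
    im=cv2.imread(f"pics/{n}0.png");h=cv2.cvtColor(im,cv2.COLOR_BGR2HSV)
    m=((h[...,1]<70)&(h[...,2]>110)).astype(np.uint8)
    f=S if n=="side" else Tp
    a,b=(f(360,137),f(580,99)) if n=="side" else (f(185,433),f(425,467))
    z=np.zeros_like(m);cv2.line(z,tuple(np.int32(np.round(a))),tuple(np.int32(np.round(b))),1,11)
    ys,xs=np.nonzero(m*z);vx,vy,x0,y0=cv2.fitLine(np.c_[xs,ys].astype(np.float32),cv2.DIST_L2,0,.01,.01).ravel()
    L[n]=plane(n,(x0,y0),(x0+50*vx,y0+50*vy));print(n,len(xs),x0,y0,vx,vy)
(o1,n1),(o2,n2)=L["side"],L["top"]
d=np.cross(n1,n2);d/=np.linalg.norm(d);d*=np.sign(d[1])
p=np.linalg.lstsq(np.array([n1,n2]),np.array([n1@o1,n2@o2]),rcond=None)[0]
p=p+d*((P["mouth"]-p)@d)
print("axis at mouth",p.round(1),"dir",d.round(4),"pitch",np.degrees(np.arcsin(d[2])),"yaw",np.arctan2(d[1],d[0]))
for k in P:print(k,"along",((P[k]-p)@d).round(1),"off",(P[k]-p-d*((P[k]-p)@d)).round(1))
E
```

```text
mouth [ 549.9 -132.9  122.9] 6.6
ring [556.8 -56.  132.6] 0.5
levertip [ 588.  -219.7   97.4] 3.2
pivot [ 565.6 -159.9  120.6] 0.5
gripend [ 537.2 -218.5  102.1] 0.9
side 569 359.05975 244.06151 0.17760383 0.9841021
top 713 364.82748 180.20897 0.9867103 0.1624893
axis at mouth [ 539.6 -136.8  165.6] dir [0.1159 0.9862 0.1184] pitch 6.802096676668657 yaw 1.453807739382049
mouth along 0.0 off [ 10.3   3.9 -42.7]
ring along 77.8 off [  8.3   4.1 -42.2]
levertip along -84.3 off [ 58.2   0.2 -58.3]
pivot along -25.2 off [ 29.    1.6 -42. ]
gripend along -88.3 off [  7.9   5.4 -53. ]
```

Request:
arm_command(targets=[{"hand": 1, "z": -0.045, "yaw": 0.13}, {"hand": 1, "z": -0.045, "yaw": 0.13}, {"hand": 1, "z": -0.04, "yaw": 0.13}, {"hand": 1, "yaw": 0.13}, {"hand": 1, "yaw": 0.13}, {"hand": 1, "yaw": 0.13}, {"hand": 1, "yaw": 0.13}, {"hand": 1, "yaw": 0.13}, {"hand": 1, "yaw": 0.13}, {"hand": 1, "yaw": 0.13}])

```text
schema error: expected keys hand, x, y, z, yaw
```

Request:
arm_command(targets=[{"hand": 1, "x": -0.0325, "y": 0.022}, {"hand": 1, "x": -0.0325, "y": 0.022}, {"hand": 1, "x": -0.0325, "y": 0.022}, {"hand": 1, "x": -0.0325, "y": 0.022}, {"hand": 1, "x": -0.0325, "y": 0.022}, {"hand": 1, "x": -0.0325, "y": 0.022}, {"hand": 1, "x": -0.0325, "y": 0.022}, {"hand": 1, "x": -0.0325, "y": 0.022}, {"hand": 1, "x": -0.0325, "y": 0.022}, {"hand": 1, "x": -0.0325, "y": 0.022}])

```text
schema error: expected keys hand, x, y, z, yaw
```

Request:
arm_command(targets=[{"hand": 1, "x": -0.0325, "y": 0.022}, {"hand": 1, "x": -0.0325, "y": 0.022}, {"hand": 1, "x": -0.0325, "y": 0.022}, {"hand": 1, "x": -0.0325, "y": 0.022}, {"hand": 1, "x": -0.0325, "y": 0.022}, {"hand": 1, "x": -0.0325, "y": 0.022}, {"hand": 1, "x": -0.0325, "y": 0.022}, {"hand": 1, "x": -0.0325, "y": 0.022}, {"hand": 1, "x": -0.0325, "y": 0.022}, {"hand": 1}])

```text
schema error: expected keys hand, x, y, z, yaw
```

All five keys are required in each row.

Request:
arm_command(targets=[{"hand": 1, "x": 0, "y": 0, "z": -0.045, "yaw": 0.13}, {"hand": 1, "x": 0, "y": 0, "z": -0.045, "yaw": 0.13}, {"hand": 1, "x": 0, "y": 0, "z": -0.04, "yaw": 0.13}, {"hand": 1, "x": 0, "y": 0, "z": 0, "yaw": 0.13}, {"hand": 1, "x": 0, "y": 0, "z": 0, "yaw": 0.13}, {"hand": 1, "x": 0, "y": 0, "z": 0, "yaw": 0.13}, {"hand": 1, "x": 0, "y": 0, "z": 0, "yaw": 0.13}, {"hand": 1, "x": 0, "y": 0, "z": 0, "yaw": 0.13}, {"hand": 1, "x": 0, "y": 0, "z": 0, "yaw": 0.13}, {"hand": 1, "x": 0, "y": 0, "z": 0, "yaw": 0.13}])

```text
clock: 1.1
eef_pos: [210.0, 508.2, 303.9]
eef_rot: [-3.141, 0.001, 1.444]
wrist_force: [-0.3, -0.2, -0.3]
finger_gap: 94.1
finger_force: 0.0
```

Request:
arm_command(targets=[{"hand": 1, "x": -0.0325, "y": 0.022, "z": 0, "yaw": 0}, {"hand": 1, "x": -0.0325, "y": 0.022, "z": 0, "yaw": 0}, {"hand": 1, "x": -0.0325, "y": 0.022, "z": 0, "yaw": 0}, {"hand": 1, "x": -0.0325, "y": 0.022, "z": 0, "yaw": 0}, {"hand": 1, "x": -0.0325, "y": 0.022, "z": 0, "yaw": 0}, {"hand": 1, "x": -0.0325, "y": 0.022, "z": 0, "yaw": 0}, {"hand": 1, "x": -0.0325, "y": 0.022, "z": 0, "yaw": 0}, {"hand": 1, "x": -0.0325, "y": 0.022, "z": 0, "yaw": 0}, {"hand": 1, "x": -0.0325, "y": 0.022, "z": 0, "yaw": 0}, {"hand": 1, "x": -0.0325, "y": 0.022, "z": 0, "yaw": 0}])

```text
clock: 2.1
eef_pos: [389.5, 157.6, 304.1]
eef_rot: [-3.141, 0.0, 1.45]
wrist_force: [0.4, 0.8, -0.1]
finger_gap: 94.1
finger_force: 0.0
```

Request:
arm_command(targets=[{"hand": 1, "x": -0.0325, "y": 0.022, "z": 0, "yaw": 0}, {"hand": 1, "x": -0.0325, "y": 0.022, "z": 0, "yaw": 0}, {"hand": 1, "x": -0.0325, "y": 0.022, "z": 0, "yaw": 0}, {"hand": 1, "x": -0.0325, "y": 0.022, "z": 0, "yaw": 0}, {"hand": 1, "x": -0.0325, "y": 0.022, "z": 0, "yaw": 0}, {"hand": 1, "x": -0.0325, "y": 0.022, "z": 0, "yaw": 0}, {"hand": 1, "x": -0.0325, "y": 0.022, "z": 0, "yaw": 0}, {"hand": 1, "x": -0.0325, "y": 0.022, "z": 0, "yaw": 0}, {"hand": 1, "x": -0.0325, "y": 0.022, "z": 0, "yaw": 0}, {"hand": 1, "x": 0, "y": 0, "z": 0, "yaw": 0}])

```text
clock: 3.1
eef_pos: [551.0, -158.5, 302.4]
eef_rot: [-3.139, -0.0, 1.447]
wrist_force: [0.0, 0.8, -0.5]
finger_gap: 94.3
finger_force: 0.0
```

Request:
arm_command(targets=[{"hand": 1, "x": -0.015, "y": 0.012, "z": 0.035, "yaw": 0}, {"hand": 1, "x": -0.014, "y": 0.012, "z": 0.035, "yaw": 0}, {"hand": 1, "x": 0, "y": 0, "z": 0.035, "yaw": 0}, {"hand": 1, "x": 0, "y": 0, "z": 0.03, "yaw": 0}, {"hand": 1, "x": 0, "y": 0, "z": 0, "yaw": 0}, {"hand": 1, "x": 0, "y": 0, "z": 0, "yaw": 0}])

```text
clock: 3.7
eef_pos: [570.9, -186.5, 170.3]
eef_rot: [3.141, 0.0, 1.45]
wrist_force: [-0.3, -0.7, -0.2]
finger_gap: 94.2
finger_force: 0.0
```

```bash
cat > look.py <<'E'
import sys,cv2,numpy as np
from cell import camera
k=sys.argv[1]
a=camera("side");b=camera("top")
a=cv2.cvtColor(a,4);b=cv2.cvtColor(b,4)
cv2.imwrite(f"pics/s{k}.png",a);cv2.imwrite(f"pics/t{k}.png",b)
a=a[150:400,320:430];b=b[140:220,265:525]
a=cv2.rotate(cv2.resize(a,None,fx=3,fy=3,interpolation=2),cv2.ROTATE_90_CLOCKWISE)
b=cv2.resize(b,None,fx=3,fy=3,interpolation=2)
o=np.zeros((570,780,3),np.uint8);o[:330,:750]=a;o[330:]=b
cv2.imwrite(f"pics/c{k}.png",o)
E
python3 look.py 1
```

```text
(no output)
```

View pics/c1.png

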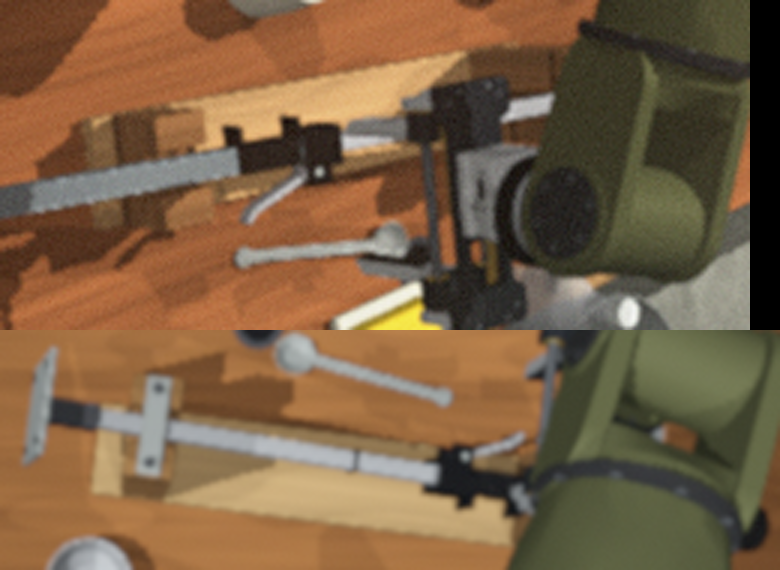

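The arm hovers beside the grip. The side crop shows the +y finger's tip at about (347,130), and the top crop shows it at about (515,497). I'll check that against the known TCP and then predict where the lowered finger lands.

```bash
cat >> h.py <<'E'
def proj(n,P):
    c=get_calibration(n);K=c["K"];T=c["cam_to_world"]
    q=T[:3,:3].T@(np.asarray(P,float)-T[:3,3]);u=K@np.array([q[0],-q[1],-q[2]]);u=u[:2]/u[2]
    if n=="side":return np.round((750-(u[1]-150)*3,(u[0]-320)*3),1)
    return np.round(((u[0]-265)*3,(u[1]-140)*3+330),1)
def grip(P): return [proj("side",P),proj("top",P)]
E
python3 - <<'E'
from h import *
h=np.array([.1195,.9928,0]);l=np.array([-.9928,.1195,0]);z=np.array([0,0,1.])
t=np.array([570.9,-186.5,170.3])
print("tip +y in/out",grip(t+47*l),grip(t+59*l),"tip -y in/out",grip(t-47*l),grip(t-59*l))
c,s=np.cos(.2094),np.sin(.2094)
X=c*h+s*z;Z=-s*h+c*z
for zc in(90,96,102):
  G=np.array([542.7,-191,zc])
  f=lambda x,y,zz:grip(G+x*X+y*l+zz*Z)
  print(zc,"pivot",f(38,-19,17),"mouthTopL/R",f(62,17,17),f(62,-17,17),"stopsHi",f(25,28,16),"stopLo",f(-25,28,16),"ring",f(62+77,0,10))
E
```

```text
tip +y in/out [array([327.2, 131.5]), array([507.2, 494.2])] [array([325.8, 116.2]), array([505.8, 507.6])] tip -y in/out [array([338.2, 250.7]), array([518.2, 389.8])] [array([339.6, 265.9]), array([519.6, 376.6])]
90 pivot [array([314.4, 171.2]), array([464. , 456.8])] mouthTopL/R [array([337. , 123.4]), array([436. , 490.7])] [array([340.8, 164.2]), array([440.1, 454.4])] stopsHi [array([293.9, 116.2]), array([470.8, 509.2])] stopLo [array([235.7, 125. ]), array([519.5, 518. ])] ring [array([416.6, 129.9]), array([357.4, 459. ])]
96 pivot [array([318.9, 171.6]), array([465.9, 455.8])] mouthTopL/R [array([341.6, 123.6]), array([437.8, 489.8])] [array([345.3, 164.6]), array([441.9, 453.4])] stopsHi [array([298.3, 116.4]), array([472.8, 508.5])] stopLo [array([240.1, 125.2]), array([521.7, 517.3])] ring [array([421.2, 130.1]), array([358.7, 457.9])]
102 pivot [array([323.5, 172. ]), array([467.9, 454.7])] mouthTopL/R [array([346.1, 123.8]), array([439.6, 489. ])] [array([349.9, 164.9]), array([443.7, 452.3])] stopsHi [array([302.9, 116.6]), array([474.7, 507.7])] stopLo [array([244.5, 125.4]), array([523.9, 516.6])] ring [array([425.9, 130.4]), array([360.1, 456.9])]
```

```bash
python3 - <<'E'
import cv2,numpy as np
from cell import manip
s=manip.read_state();print(s["eef_pos"],s["eef_rot"])
a=cv2.rotate(cv2.imread("pics/s1.png")[245:330,340:425],cv2.ROTATE_90_CLOCKWISE)
b=cv2.imread("pics/t1.png")[140:220,390:475]
o=np.zeros((85,172,3),np.uint8);o[:,:85]=a;o[:80,87:]=b
cv2.imwrite("pics/z1.png",cv2.resize(o,None,fx=4.5,fy=4.5,interpolation=2))
E
```

```text
[ 571.5021531  -186.80768955  171.54414333] [3.13861442e+00 7.56364524e-04 1.45009505e+00]
```

View pics/z1.png

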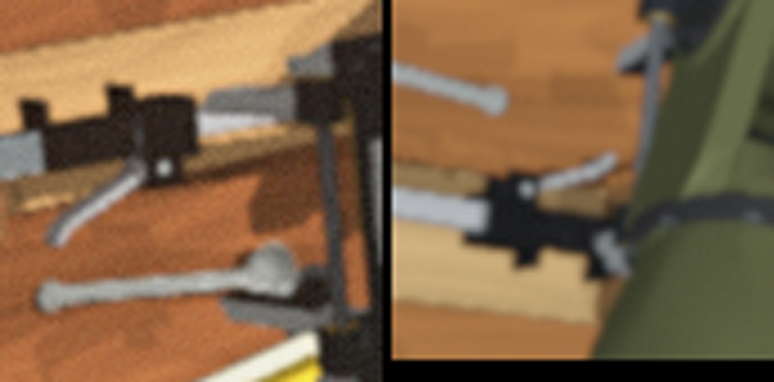

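```bash
python3 - <<'E'
from h import *
for s,t in(((407.8,280),(440.4,154.4)),((362.9,284),(435.8,194))):
    P,e=tri(s,t);print(P.round(1),round(e,1))
E
```

```text
[ 626.6 -191.2  193.6] 1.0
[ 522.7 -177.8  192.9] 1.0
```

```bash
python3 - <<'E'
from h import *
# spoon handle end, ladle/cup4 top, batten, lower face etc.
for k,s,t in(("spoon tip",S(240,258),Tp(447,397)),("spoon bowl",S(393,243),Tp(293,353)),("headplate topL",S(650,36),Tp(25,462)),("headplate top R",S(712,125),Tp(55,350)),("strap screw near",S(601,60),Tp(150,463)),("strap screw far",S(606,131),Tp(159,386)),("cup4 top",(312,297),(393,236)),("lever elbow",S(302,175),Tp(478,455))):
    P,e=tri(s,t);print(k,P.round(1),round(e,1))
E
```

```text
spoon tip [ 644.7 -175.5    5.6] 0.5
spoon bowl [684.1 -16.3  14.4] 0.5
headplate topL [546.1 242.7 144. ] 0.6
headplate top R [627.7 215.3 227.2] 1.0
strap screw near [543.2 132.3 176.9] 1.0
strap screw far [610.6 125.8 174.7] 1.7
cup4 top [415.7 -95.3  70.3] 2.3
lever elbow [ 566.2 -172.6  114.7] 2.6
```

Request:
arm_command(targets=[{"hand": 1, "x": -0.005, "y": 0, "z": 0.02, "yaw": 0}, {"hand": 1, "x": 0, "y": 0, "z": 0.02, "yaw": 0}, {"hand": 1, "x": 0, "y": 0, "z": 0.015, "yaw": 0}, {"hand": 1, "x": 0, "y": 0, "z": 0, "yaw": 0}])

```text
clock: 4.2
eef_pos: [569.7, -191.5, 113.4]
eef_rot: [-3.14, -0.0, 1.45]
wrist_force: [0.3, 0.4, 0.6]
finger_gap: 94.0
finger_force: 0.0
```

Request:
arm_command(targets=[{"hand": 1, "x": 0, "y": 0, "z": 0.015, "yaw": 0}, {"hand": 1, "x": 0, "y": 0, "z": 0.015, "yaw": 0}, {"hand": 1, "x": 0, "y": 0, "z": 0.015, "yaw": 0}, {"hand": 1, "x": 0, "y": 0, "z": 0, "yaw": 0}, {"hand": 1, "x": 0, "y": 0, "z": 0, "yaw": 0}])

```text
clock: 4.7
eef_pos: [570.1, -191.8, 69.1]
eef_rot: [-3.141, -0.0, 1.45]
wrist_force: [0.1, 0.6, 0.5]
finger_gap: 93.9
finger_force: 0.0
```

```bash
python3 look.py 2
```

```text
(no output)
```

View pics/c2.png

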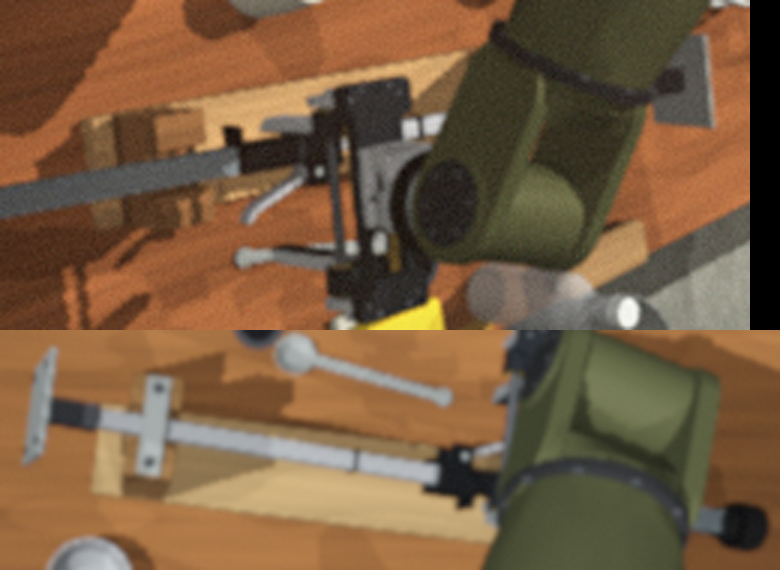

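The finger sits between the stops, with its tip near (262,124) in the side crop, and the lever and leg are undisturbed. I'll go 10 mm deeper, close in on the grip sideways, then push up along the pole.

Request:
arm_command(targets=[{"hand": 1, "x": 0, "y": 0, "z": 0.01, "yaw": 0}, {"hand": 1, "x": 0, "y": 0.004, "z": 0, "yaw": 0}, {"hand": 1, "x": 0.005, "y": 0, "z": -0.001, "yaw": 0}, {"hand": 1, "x": 0.007, "y": 0, "z": -0.0015, "yaw": 0}, {"hand": 1, "x": 0.007, "y": 0, "z": -0.0015, "yaw": 0}, {"hand": 1, "x": 0.007, "y": 0, "z": -0.0015, "yaw": 0}, {"hand": 1, "x": 0.007, "y": 0, "z": -0.0015, "yaw": 0}, {"hand": 1, "x": 0.007, "y": 0, "z": -0.0015, "yaw": 0}, {"hand": 1, "x": 0, "y": 0, "z": 0, "yaw": 0}, {"hand": 1, "x": 0, "y": 0, "z": 0, "yaw": 0}])

```text
clock: 5.8
eef_pos: [579.1, -152.4, 67.9]
eef_rot: [3.141, 0.0, 1.45]
wrist_force: [0.3, -1.2, -0.5]
finger_gap: 93.6
finger_force: 0.6
```

Request:
arm_command(targets=[{"hand": 1, "x": 0.007, "y": 0, "z": -0.0015, "yaw": 0}, {"hand": 1, "x": 0.007, "y": 0, "z": -0.0015, "yaw": 0}, {"hand": 1, "x": 0.007, "y": 0, "z": -0.0015, "yaw": 0}, {"hand": 1, "x": 0.007, "y": 0, "z": -0.0015, "yaw": 0}, {"hand": 1, "x": 0, "y": 0, "z": 0, "yaw": 0}, {"hand": 1, "x": 0, "y": 0, "z": 0, "yaw": 0}])

```text
clock: 6.4
eef_pos: [582.5, -124.5, 73.8]
eef_rot: [3.141, -0.0, 1.45]
wrist_force: [0.1, -1.1, 0.4]
finger_gap: 94.0
finger_force: 0.6
```

```bash
python3 look.py 3
```

```text
(no output)
```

View pics/c3.png

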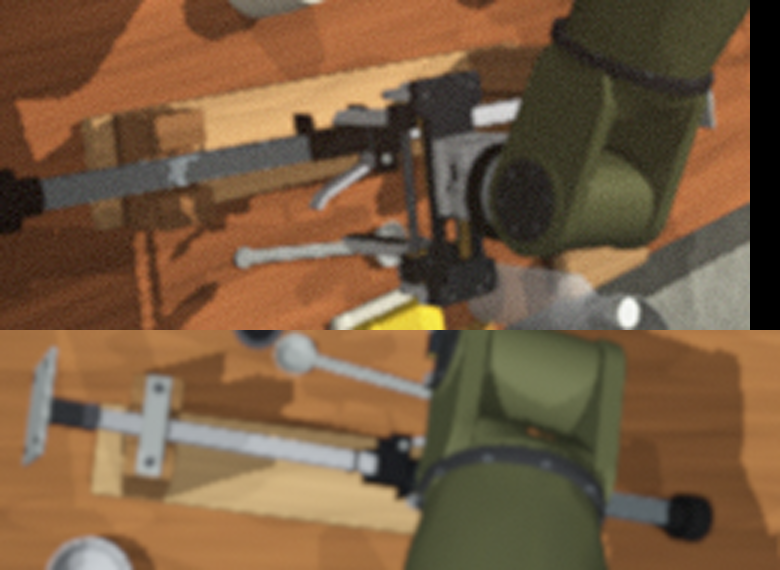

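The leg has travelled up: in the top crop the mouth is now at about (378,460) against the ring at (356,460). I'll take an intensity profile for the remaining gap.

```bash
cat > gap.py <<'E'
import sys,cv2
from h import *
# profile along pole in top image -> positions of ring centre and mouth (crop px)
def prof(k):
    g=cv2.cvtColor(cv2.imread(f"pics/t{k}.png"),6).astype(np.float32)
    xs=np.arange(300,480,.5)
    out=[]
    for x in xs:
        y=460+(x-356)*8/72.
        v=[g_(g,x,y+o) for o in(-4,-2,0,2,4)]
        out.append(np.mean(v))
    return xs,np.array(out)
def g_(g,x,y): 
    c,r=Tp(x,y);return float(cv2.getRectSubPix(g,(1,1),(float(c),float(r)))[0,0])
xs,p=prof(sys.argv[1])
hi=np.median(p[:80]);print("base",hi)
print(" ".join(f"{x:.0f}:{v:.0f}" for x,v in zip(xs[::4],p[::4])))
E
python3 gap.py 1; python3 gap.py 3
```

```text
base 183.36358184814452
300:182 302:181 304:181 306:182 308:182 310:183 312:184 314:184 316:184 318:183 320:183 322:183 324:183 326:183 328:184 330:184 332:184 334:184 336:184 338:184 340:183 342:183 344:183 346:182 348:179 350:167 352:150 354:130 356:138 358:152 360:171 362:179 364:182 366:183 368:182 370:182 372:181 374:181 376:182 378:182 380:182 382:181 384:181 386:180 388:180 390:179 392:180 394:180 396:180 398:180 400:180 402:178 404:178 406:178 408:179 410:179 412:179 414:179 416:179 418:178 420:176 422:175 424:173 426:173 428:172 430:167 432:160 434:143 436:120 438:91 440:61 442:41 444:29 446:28 448:28 450:28 452:28 454:28 456:28 458:28 460:28 462:27 464:28 466:28 468:28 470:29 472:31 474:33 476:35 478:37
base 185.17469482421876
300:184 302:183 304:183 306:183 308:184 310:185 312:186 314:186 316:186 318:185 320:185 322:185 324:185 326:185 328:186 330:186 332:187 334:187 336:186 338:185 340:185 342:186 344:185 346:184 348:181 350:168 352:152 354:132 356:140 358:154 360:173 362:180 364:184 366:184 368:181 370:172 372:159 374:128 376:94 378:57 380:40 382:30 384:27 386:29 388:29 390:29 392:29 394:29 396:28 398:28 400:28 402:28 404:26 406:24 408:23 410:24 412:29 414:37 416:48 418:56 420:61 422:60 424:58 426:55 428:52 430:51 432:53 434:59 436:63 438:66 440:66 442:65 444:63 446:62 448:64 450:66 452:68 454:70 456:72 458:75 460:76 462:77 464:78 466:78 468:79 470:80 472:80 474:80 476:81 478:81
```

```bash
cat > s.py <<'E'
import sys
from h import *
h=np.array([.1195,.9928,0]);z=np.array([0,0,1.]);c,s=np.cos(.2094),np.sin(.2094)
X=c*h+s*z;Z=-s*h+c*z;G=np.array([542.7,-191,96.])
def along(px,n=8):
    y=460+(px-356)*8/72.
    o,d=ray("top",Tp(px,y));B=G+n*Z
    t=((B-o)@Z)/(d@Z);return (o+t*d-G)@X
if __name__=="__main__":
    v=[along(float(a)) for a in sys.argv[1:]];print(np.round(v,1),"gap",np.round(v[0]-1.5-np.array(v[1:]),1))
E
python3 s.py 354.8 437.3 375.6
```

```text
[141.7  60.4 121.4] gap [79.8 18.8]
```

Request:
arm_command(targets=[{"hand": 1, "x": 0.005, "y": 0, "z": -0.001, "yaw": 0}, {"hand": 1, "x": 0.005, "y": 0, "z": -0.001, "yaw": 0}, {"hand": 1, "x": 0.005, "y": 0, "z": -0.001, "yaw": 0}, {"hand": 1, "x": 0, "y": 0, "z": 0, "yaw": 0}, {"hand": 1, "x": 0, "y": 0, "z": 0, "yaw": 0}])

```text
clock: 7.0
eef_pos: [584.2, -109.6, 76.8]
eef_rot: [3.142, -0.0, 1.45]
wrist_force: [-1.3, -0.8, -0.2]
finger_gap: 93.9
finger_force: 0.7
```

```bash
python3 look.py 4; python3 gap.py 4 | cut -c1-700
```

```text
base 185.33611297607422
300:184 302:183 304:183 306:184 308:184 310:185 312:186 314:186 316:186 318:185 320:185 322:185 324:185 326:185 328:186 330:186 332:187 334:186 336:186 338:186 340:185 342:185 344:185 346:184 348:182 350:169 352:149 354:121 356:93 358:70 360:52 362:41 364:33 366:29 368:29 370:29 372:29 374:29 376:29 378:29 380:29 382:29 384:28 386:28 388:27 390:25 392:26 394:30 396:36 398:46 400:54 402:62 404:61 406:60 408:57 410:54 412:53 414:53 416:58 418:61 420:62 422:61 424:60 426:58 428:59 430:61 432:64 434:67 436:70 438:73 440:75 442:76 444:77 446:78 448:79 450:79 452:80 454:81 456:81 458:82 460:82 462:82 464:83 466:84 468:84 470:84 472:85 474:85 476:84 478:85
```

Request:
arm_command(targets=[{"hand": 1, "x": 0.003, "y": 0, "z": -0.0006, "yaw": 0}, {"hand": 1, "x": 0, "y": 0, "z": 0, "yaw": 0}, {"hand": 1, "x": 0, "y": 0, "z": 0, "yaw": 0}, {"hand": 1, "x": 0, "y": 0, "z": 0, "yaw": 0}])

```text
clock: 7.5
eef_pos: [584.5, -106.9, 77.3]
eef_rot: [-3.142, -0.0, 1.45]
wrist_force: [-1.0, -1.6, 0.1]
finger_gap: 93.9
finger_force: 0.7
```

```bash
python3 look.py 5; python3 gap.py 5 | cut -c160-640
```

```text
340:185 342:185 344:185 346:184 348:181 350:169 352:147 354:116 356:79 358:51 360:32 362:30 364:30 366:29 368:30 370:30 372:29 374:28 376:28 378:29 380:29 382:28 384:27 386:26 388:26 390:27 392:34 394:42 396:53 398:59 400:62 402:62 404:59 406:56 408:54 410:56 412:59 414:62 416:63 418:62 420:60 422:58 424:59 426:61 428:64 430:68 432:70 434:72 436:74 438:76 440:77 442:78 444:79 446:80 448:81 450:81 452:82 454:82 456:82 458:83 460:83 462:84 464:84 466:84 468:84 470:84 472:84 474
```

View pics/c5.png

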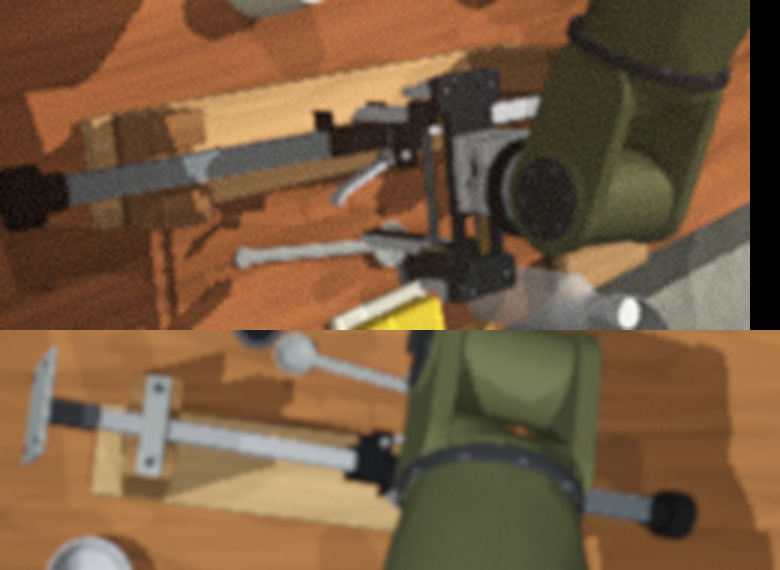

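The collar now meets the ring: in the top crop the black collar merges with the ring mark at about (356,460). The lever is still open at (335-385,150-200) in the side crop. I'll close the fingers while moving the centre towards the grip.

Request:
arm_command(targets=[{"hand": 0.79, "x": 0, "y": -0.0045, "z": 0, "yaw": 0}, {"hand": 0.57, "x": 0, "y": -0.004, "z": 0, "yaw": 0}, {"hand": 0.57, "x": 0, "y": 0, "z": 0, "yaw": 0}, {"hand": 0.36, "x": 0, "y": -0.005, "z": 0, "yaw": 0}, {"hand": 0.15, "x": 0, "y": -0.005, "z": 0, "yaw": 0}, {"hand": 0.15, "x": 0, "y": 0, "z": 0, "yaw": 0}, {"hand": 0.15, "x": 0, "y": 0, "z": 0, "yaw": 0}], newtons=30)

```text
clock: 8.3
eef_pos: [565.9, -104.6, 77.4]
eef_rot: [-3.141, -0.0, 1.45]
wrist_force: [-2.0, -1.9, -0.4]
finger_gap: 54.2
finger_force: 0.7
```

```bash
python3 look.py 6; python3 gap.py 6 | cut -c160-640;python3 -c "
from cell import manip
s=manip.read_state();print(s['eef_pos'],s['wrist_force'],s['moment'],s['finger_force'])"
```

```text
340:185 342:185 344:184 346:183 348:181 350:168 352:147 354:116 356:78 358:50 360:31 362:29 364:28 366:28 368:29 370:29 372:28 374:29 376:29 378:29 380:28 382:28 384:27 386:26 388:26 390:28 392:35 394:43 396:52 398:59 400:64 402:67 404:67 406:66 408:66 410:67 412:67 414:67 416:69 418:74 420:84 422:94 424:101 426:104 428:102 430:100 432:98 434:96 436:94 438:91 440:86 442:80 444:74 446:71 448:69 450:68 452:66 454:63 456:62 458:62 460:63 462:63 464:62 466:61 468:60 470:60 472:59
[ 566.09954104 -104.63892861   77.33379546] [-1.65584409 -0.90429023 -0.05181906] [-0.33444392  0.32593575  0.01354919] 0.7227538560982794
```

View pics/c6.png

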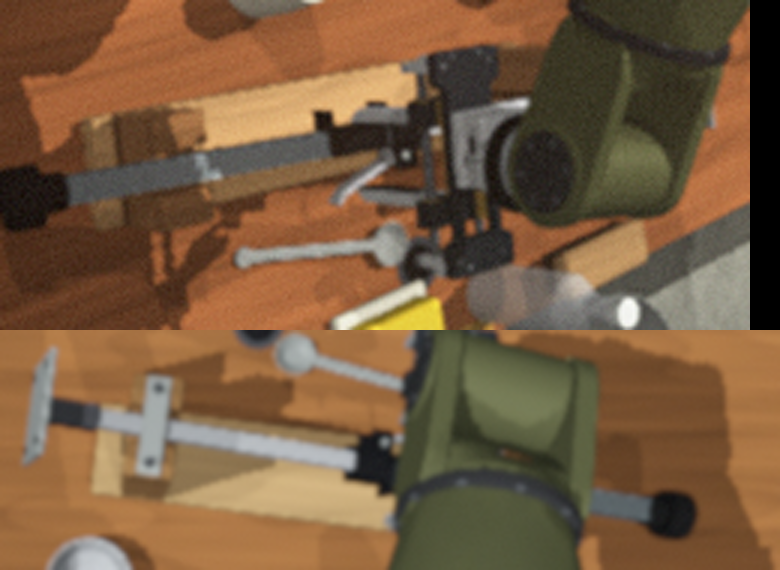

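Request:
arm_command(targets=[{"hand": 0.04, "x": 0, "y": -0.002, "z": 0, "yaw": 0}, {"hand": -0.07, "x": 0, "y": -0.002, "z": 0, "yaw": 0}, {"hand": -0.18, "x": 0, "y": -0.002, "z": 0, "yaw": 0}, {"hand": -0.26, "x": 0, "y": -0.0015, "z": 0, "yaw": 0}, {"hand": -0.4, "x": 0, "y": 0, "z": 0, "yaw": 0}, {"hand": -0.6, "x": 0, "y": 0, "z": 0, "yaw": 0}, {"hand": -0.6, "x": 0, "y": 0, "z": 0, "yaw": 0}, {"hand": -0.6, "x": 0, "y": 0, "z": 0, "yaw": 0}], newtons=40)

```text
clock: 9.2
eef_pos: [556.5, -103.7, 77.2]
eef_rot: [-3.136, 0.0, 1.45]
wrist_force: [-15.5, -1.6, 9.6]
finger_gap: 33.0
finger_force: 40.1
```

```bash
python3 look.py 7; python3 gap.py 7 | cut -c160-640
```

```text
340:179 342:180 344:180 346:179 348:175 350:162 352:141 354:111 356:75 358:47 360:29 362:26 364:25 366:26 368:25 370:26 372:27 374:26 376:26 378:27 380:26 382:26 384:27 386:26 388:26 390:26 392:33 394:42 396:51 398:59 400:64 402:67 404:66 406:66 408:67 410:67 412:66 414:66 416:66 418:69 420:75 422:85 424:93 426:100 428:100 430:100 432:98 434:97 436:96 438:96 440:93 442:91 444:87 446:87 448:88 450:89 452:89 454:88 456:87 458:86 460:85 462:84 464:84 466:83 468:82 470:82 472:82
```

View pics/c7.png

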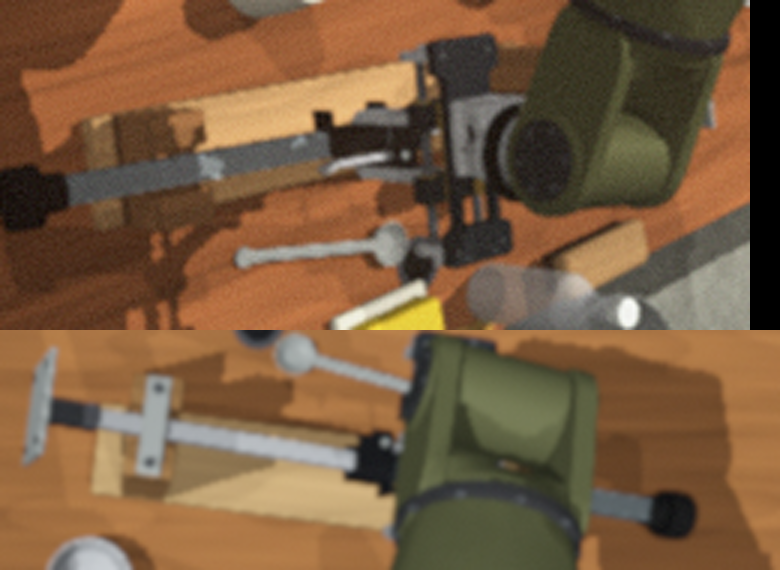

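The lever lies along the grip, at (325-410,160) in the side crop, the gap is 33 mm at 40 N, and the collar is still at the ring. I'll relieve the side load slightly and settle.

Request:
arm_command(targets=[{"hand": -0.6, "x": 0, "y": -0.001, "z": 0, "yaw": 0}, {"hand": -0.6, "x": 0, "y": 0, "z": 0, "yaw": 0}, {"hand": -0.6, "x": 0, "y": 0, "z": 0, "yaw": 0}, {"hand": -0.6, "x": 0, "y": 0, "z": 0, "yaw": 0}, {"hand": -0.6, "x": 0, "y": 0, "z": 0, "yaw": 0}])

```text
clock: 9.8
eef_pos: [556.5, -103.7, 77.2]
eef_rot: [-3.139, 0.0, 1.45]
wrist_force: [-9.2, -2.4, 4.1]
finger_gap: 32.8
finger_force: 40.3
```

```bash
python3 look.py 8; python3 gap.py 8 | cut -c160-420; python3 -c "
from cell import manip
s=manip.read_state();print(s['finger_gap'],s['wrist_force'],s['finger_force']);print(manip.sign_off())"
```

```text
340:177 342:177 344:177 346:176 348:174 350:162 352:141 354:111 356:75 358:48 360:29 362:27 364:25 366:25 368:25 370:25 372:26 374:26 376:26 378:25 380:26 382:27 384:25 386:26 388:27 390:27 392:33 394:42 396:52 398:58 400:63 402:66 404:67 406:67 408:67 410:67 
33.09539826229008 [-8.90959892 -2.57048626  3.346965  ] 40.29294507403392
the job is handed in; nothing more can be done
None
```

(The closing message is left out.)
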